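# Dispense four flange nuts into the kit tray

### The arm

A 6-joint arm with a two-finger parallel gripper is mounted at the origin on the work surface. World frame = base frame: x ahead of the robot, y to its left, z up, the work surface at z = 0. Lengths are in mm, angles in rad, forces in N, time in s.
With the tool pointing down it reaches from about 300 to 775 mm from the base axis. Payload 14.6 kg.
Tool frame: the origin (TCP) lies at the very end of the fingers, on their centre line; the grasp point (between the pads) lies 19 mm behind it; z points along the fingers, y is the line along which they close (so a half turn about z gives the same grasp; the last joint's range is limited). The gripper opens to 94 mm and grips with 3 to 60 N. Pads are 16 mm wide; open, the fingers measure 119 mm over their backs; the gripper's body (75 mm by 177 mm) begins 78 mm behind the grasp point.
Start: joints at [-1.237, 0.3, 1.521, -0, 1.321, -0.067], TCP at [214.578, -506.405, 205.446] pointing down, gripper open.
Joint ranges: [-3.03, 3.03], [-0.79, 2.21], [0.23, 2.52], [-1.04, 4.18], [0, 3.07], [-2.55, 2.55]. Speed limits (rad/s): [2.22, 2.22, 2.57, 3.14, 3.14, 3.14].

### API

Orientations are given as [roll, pitch, yaw] about the fixed x, y, z axes, in that order (R = Rz(yaw) Ry(pitch) Rx(roll)).
In Python, from cell import manip, camera, get_calibration gives the robot as it stands. The module is installed in compiled form; this text tells all that it offers.
- The arm moves only by the tool jog_arm, never from a script. Its argument "plan" is one flat list of numbers, 6 for each row, row after row: the shift along the world's x, y, z in m, then the turn, a rotation vector about the world's x, y, z in degrees. A call has 1 to 20 rows; each row is the pose to reach, as a shift and turn from the pose commanded when the call began; what a row does not reach only later rows make up. A row lasts 1/10 s, in which the tool goes at most 50 mm and 8.59 degrees, less where a joint would pass 70% of its speed; a pose out of reach is approached as far as the arm can. A call with a gripper value outside its range is refused whole. "claw" is the finger opening in m, from 0 to 0.094, set as the call begins (left out, the last holds). The fingers move at their own pace and stop on an object; "force" is the grip in N (left out, the last holds). Time passes only in rows, so rows that repeat a pose let the fingers close. It gives the time, the measured TCP pose, the force, the opening and the grip force at its end, in the units of the state.
- manip.read_state(): the state, without advancing time (a new reading comes with each control period).
- camera(name): name is "scene" or "top" or "wrist"; returns (picture, depth): 420x560x3 uint8, red, green, blue; 420x560 float32, mm along the optical axis (not along the pixel's ray), 0 where there is no reading.
- get_calibration(name): a dict with "fx", "fy", "cx", "cy" (pixels), "k1" (the pictures are not rectified: a ray, as slopes to the right and down, at radius r is drawn at 1 + k1 r^2 times it, then the intrinsics apply), "origin" and "attitude" of the camera in the world. Camera axes: x right, y down, z forward; pixel columns grow to the right and rows downward; lengths in mm; the calibration is good to about 2 mm. A picture is of the moment at which its call begins: read the wrist's pose just before it. get_calibration takes no time and is no camera call; for the wrist camera it gives the pose at the moment of the call.
- manip.sign_off(): hands the job in; it is judged then, once.
The state is a dict: "clock": time; "joints": joint angles; "qd": joint speeds; "effort": joint torques, N m; "eef_pos": TCP position; "eef_rot": TCP orientation; "wrist_force": force on the tool from outside, world axes, zero at the start; "moment": the same for the moment, N m; "finger_gap": finger opening in mm; "finger_force": force on a finger pad.
Only numpy, scipy, OpenCV 4.12 (cv2) and the standard library are available. Lean on these libraries where they do the work, as an engineer would, in place of code of your own. Each camera call takes 0.05 s, during which the arm holds its last target. There are 200 camera calls.

### The job

Dispense the four nuts for an exhaust kit: bring the shallow tray by its handle centrally under the dispenser's spout, flat on the bench, then push the spout down until it is just above the tray so that nothing can bounce out, and then slide the gate grip to the right, fully home on its end stop, feeling for the stop so that the dispenser head is not shoved along its rail. All four nuts must end up lying in the tray, still under the lowered spout with the gate fully open; leave the other things on the bench alone.

Things in the scene. Friction and masses are not known exactly. Their poses are not given: they have to be found in the camera images.
- dispenser: Nut dispenser; this is its steel foot, bolted to the bench: 150 x 180 x 12 mm, x -30 to +120, y -90 to +90 mm. Origin under it on the bench, -x to its front (robot side), +y along its rail; dispenser offsets are in this frame. An open chute holds the nuts in file and ends at the spout, axis x -100, y 0. The head's collar front is at x -124, |y| < 27, up to 210 mm high; the chute rises backwards to 270 mm.
- head (a joint): Position of the grey dispenser head along the foot's rail (m, + towards the foot's +y), 0 at the start. The head carries chute, gate and spout. It is held only by a friction clamp, which slips when pushed with about 24 N along the rail. It must stay within 3 mm of its start.
- gate (a joint): Gate opening (m): 0 shut, grows as its grip slides towards the foot's -y (right, seen from the robot). Starts at 0 to 0.012, drags with about 5 N, stays where left. The blade lets the nuts through only near the end of the travel. The end stop is a set screw hidden in the guide, somewhere from 0.065 to 0.090, different each time: feel for it; there the resistance rises sharply.
- gate_grip (a point): Centre of the gate's grip: black upright block, 22 mm (x) by 14 mm (y), 44 mm high, on the guide housing right of the chute. It is 178 mm above the bench at x -66 mm, y -85 mm minus the gate opening. The guide is 36 mm wide (x), top 154 mm above the bench, from y -35 to -200 mm. Free all round and above. Axes as the foot's.
- spout_mouth (a point): Centre of the spout's open lower end. The spout is a square aluminium sleeve, 54 mm outside, 70 mm long, that slides straight up and down on the head. The mouth starts 72 to 84 mm above the bench; at the bottom of its travel it is 34 mm above the bench. About 5 N of drag; stays where left.
- spout_tab (a point): Top face of the spout's press tab: a tongue 22 mm wide, 10 mm thick, sticking out of the spout's front (-x) from 27 to 82 mm in front of the spout axis. This point is 70 mm in front of the axis and 70 mm above the mouth. Push it down to lower the spout. Open above.
- spout (a joint): How far the spout is lowered (m), 0 raised to 0.050 at the bottom of its travel. It starts at 0 to 0.012.
- tray_middle (a point): Centre of the inner floor of the loose shallow steel tray: 120 x 120 mm outside, 26 mm high, wall and floor 3 mm, 250 to 490 g; this point is 3 mm above its underside. Its handle runs out along its -x. It slides on the bench; lifted by the handle it may tip. It starts left or right of the dispenser, its handle roughly towards the robot.
- tray_handle (a point): Grasp point of the tray's handle, 140 mm from the tray's centre along its -x axis, 19 mm above the bench. The handle is a bar 14 mm wide (y), 12 mm high (from 13 to 25 mm above the bench), from 58 to 166 mm from the centre. Axes as the tray's.
- tray: The tray itself, origin under its centre on the bench.
- nut0: Steel flange nut, origin at the centre of its flange face, 20 mm across the flange, 12 mm high, 20 g; number 1 of four counted from the gate, all lying in the chute at the start.
- nut1: Steel flange nut, origin at the centre of its flange face, 20 mm across the flange, 12 mm high, 20 g; number 2 of four counted from the gate, all lying in the chute at the start.
- nut2: Steel flange nut, origin at the centre of its flange face, 20 mm across the flange, 12 mm high, 20 g; number 3 of four counted from the gate, all lying in the chute at the start.
- nut3: Steel flange nut, origin at the centre of its flange face, 20 mm across the flange, 12 mm high, 20 g; number 4 of four counted from the gate, all lying in the chute at the start.
- flange: Bystander: dark steel exhaust flange 96 mm across with a pipe stub 54 mm across, 65 mm high in all. It stands on the side of the dispenser where the tray is not. Origin under its centre.
- clamp: Bystander: steel pipe clamp ring, 64 mm across, 22 mm high, on the bench right of the foot.
- tape: Bystander: roll of paper tape, 76 mm across, 45 mm high, left of the foot.
- carton: Bystander: small carton 80 x 80 x 90 mm, back left.
- spraycan: Bystander: grey spray can 60 mm across, 150 mm high, back right.
- wrench: Bystander: wrench 170 mm long lying on the right.
- plug: Bystander: steel threaded plug 32 mm across, 30 mm high, on the left.

How it is judged (in metres and radians):
On the way, in this order (a step that is already met when the one before it is completed fails the run):
1. the tray is flat on the bench, its centre within 25 mm of the spout's axis, the gate still shut (under 40 mm) (horizontal distance between tray_middle and spout_mouth below 0.025 m and height (world z) of tray_middle below 0.008 m and angle between tray_middle's own z axis and vertical below 0.05 rad and value of joint gate below 0.04 m), for 0.2 s.
2. the spout's mouth is less than 46 mm above the bench (20 mm above the tray's rim) over the tray, the gate still shut (under 40 mm) (all of step 1 and height (world z) of spout_mouth below 0.046 m), for 0.2 s.
3. the gate is on its end stop (its hidden tooth gate_c3 within 2.5 mm of touching the stop stopper_c0), the spout low over the tray (horizontal distance between tray_middle and spout_mouth below 0.025 m and height (world z) of tray_middle below 0.008 m and angle between tray_middle's own z axis and vertical below 0.05 rad and height (world z) of spout_mouth below 0.046 m and distance between gate_c3 and stopper_c0 below 0.0105 m), for 0.2 s.
At the end, for the whole second after the job is handed in: All four nuts rest in the tray (within 69 mm of its centre, under 45 mm high); the tray rests flat on the bench, its centre within 25 mm of the spout's axis; the spout's mouth is under 46 mm above the bench; the gate is at rest within 2.5 mm of its end stop (all of step 3 and horizontal distance between each of nut0, nut1, nut2, nut3 and tray_middle below 0.069 m and height (world z) of each of nut0, nut1, nut2, nut3 below 0.045 m and linear speed of each of nut0, nut1, nut2, nut3 below 0.02 m/s and linear speed of tray below 0.01 m/s and velocity of joint gate below 0.005 m/s); the robot touches nothing.
It fails at once if the dispenser head is shoved more than 3 mm along its rail (value of joint head above 0.003 m or value of joint head below -0.003 m).
It fails at once if a bystander (flange, clamp ring, tape, carton, spray can, wrench, plug) is moved more than 20 mm (distance of any of flange, clamp, tape, carton, spraycan, wrench, plug from where it was at the start of the episode above 0.02 m).
It also fails if it takes over 70 s, if anything falls off the work surface, if the arm or the gripper's body presses on something with over 40 N, if the wrist force passes 120 N, or if a joint passes its speed limit or range.

## Working session

There is one attempt and no reset: what is moved stays moved. The work goes in short steps, Python scripts to look and compute and a tool call to move; the robot and the scene stay as the last step left them, time stands still between calls to the robot, and variables do not carry over. Pictures are saved under pics/ and viewed, at most 10 in all, crops included, and the job is handed in when it is done.

Besides the shell and the picture viewer there is one more tool, called by a JSON object that holds its "method" and its "body", one argument or row to a line. jog_arm: Moves the arm, as the interface text tells. Its arguments: {"type":"object","properties":{"plan":{"type":"array"},"claw":{"type":"number"},"force":{"type":"number"}},"required":["plan"]}

```bash
mkdir -p pics
cat > h.py <<'E'
import numpy as np, cv2
from cell import manip, camera, get_calibration
from scipy.spatial.transform import Rotation as R
def att(c):
    a=np.array(c["attitude"],float)
    return a if a.shape==(3,3) else R.from_euler('xyz',a).as_matrix()
def rays(c,uv):
    uv=np.asarray(uv,float).reshape(-1,2)
    K=np.array([[c["fx"],0,c["cx"]],[0,c["fy"],c["cy"]],[0,0,1.]])
    p=cv2.undistortPoints(uv.reshape(-1,1,2),K,np.array([c["k1"],0,0,0,0.])).reshape(-1,2)
    return np.c_[p,np.ones(len(p))]
def plane(c,uv,z):
    d=rays(c,uv)@att(c).T; o=np.array(c["origin"],float)
    return o+d*((z-o[2])/d[:,2])[:,None]
def pts(c,uv,dep):
    return np.array(c["origin"],float)+(rays(c,uv)*np.asarray(dep)[:,None])@att(c).T
def cloud(c,D):
    v,u=np.mgrid[0:D.shape[0],0:D.shape[1]]
    P=pts(c,np.c_[u.ravel(),v.ravel()],D.ravel()).reshape(D.shape+(3,)); P[D==0]=np.nan
    return P
E
python3 - <<'E'
from h import *
for n in("scene","top"):
    c=get_calibration(n);print(n,c)
    im,D=camera(n);np.savez(n+".npz",im=im,D=D);cv2.imwrite(f"pics/{n}0.png",im[:,:,::-1])
print(manip.read_state())
E
```

```text
scene {'fx': 498.1139307378249, 'fy': 498.1139307378249, 'cx': 276.08679595595765, 'cy': 207.07792081355552, 'k1': -0.003396677395686514, 'origin': array([1045.87116762, -578.49724858, 1128.85050679]), 'attitude': array([-2.50335872,  0.01035746,  0.65246238])}
top {'fx': 485.9774763495442, 'fy': 485.9774763495442, 'cx': 279.21918317473154, 'cy': 217.9468141602303, 'k1': 0.010254986773919306, 'origin': array([ 369.3344851 ,  -22.77284771, 1530.85848914]), 'attitude': array([-2.98875412,  0.00543428, -1.54626728])}
{'clock': 0.1, 'joints': array([-1.23658016e+00,  3.00373948e-01,  1.52150672e+00, -1.14917437e-05,
        1.32068590e+00, -6.66039175e-02]), 'qd': array([-0.00184491, -0.00030551, -0.00309061,  0.00085308,  0.00024785,
       -0.00215837]), 'effort': array([ 2.11565217e-03, -5.32642472e+01, -3.53283548e+01,  7.09111872e-02,
        2.34049349e-02, -4.77277661e-05]), 'eef_pos': array([ 214.51345766, -506.19624585,  204.97107496]), 'eef_rot': array([-3.14062016e+00, -5.37119643e-05,  4.00822909e-01]), 'wrist_force': array([ 0.02798202, -0.55466968,  0.06628477]), 'moment': array([-0.04260722,  0.03357218,  0.02060288]), 'finger_force': 0.0, 'finger_gap': 93.92457347218867}
```

View pics/scene0.png

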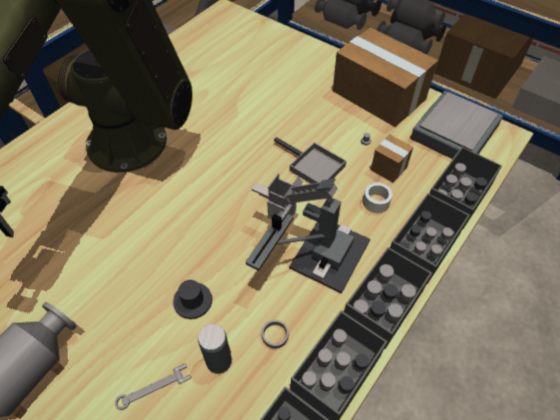

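View pics/top0.png

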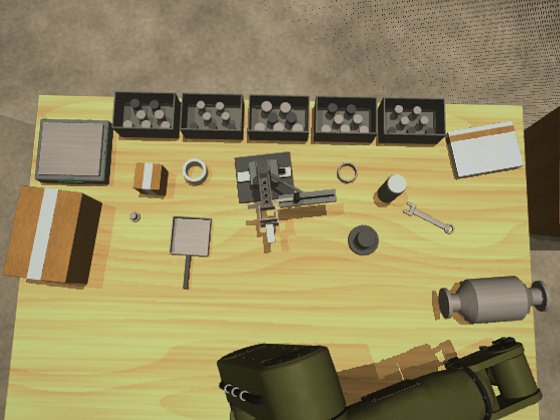

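The top view shows the tray at about (191,236) with its handle ending at (186,287). The dispenser foot is around (264,177) and the white press tab near (269,234). The flange is at (363,240), and the gate guide runs right to (335,196). The scene view shows the same layout from behind.

Run:
```python
from h import *
for n in("top","scene"):
    f=np.load(n+".npz");c=get_calibration(n);P=cloud(c,f["D"]);im=f["im"];hsv=cv2.cvtColor(im,cv2.COLOR_RGB2HSV)
    X,Y,Z=P[...,0],P[...,1],P[...,2]
    print(n,"bench z",np.nanmedian(Z[(X>250)&(X<400)&(abs(Y)<100)]))
    print(" px", {k:P[v,u].round(0).tolist() for k,(u,v) in (dict(tray=(191,236),h=(186,280),tab=(269,236),foot=(245,190),foot2=(285,165),guide=(325,196),fl=(363,240)) if n=="top" else dict(tray=(318,165),tab=(262,190),grip=(277,222),guide=(255,260),foot=(310,265))).items()})
    def rect(m,name):
        m=m.astype(np.uint8);k,l,s,ce=cv2.connectedComponentsWithStats(m)
        i=1+np.argmax(s[1:,4]);q=P[l==i]
        r=cv2.minAreaRect(q[:,:2].astype(np.float32));print(" ",name,len(q),np.round(r[0],1),np.round(r[1],1),round(r[2],1),"z",np.round(np.percentile(q[:,2],[5,50,95]),1),"mean",q.mean(0).round(1))
    if n=="top":
        sat=hsv[...,1]<90
    sat=hsv[...,1]<90
    reg=(Y>80)&(Y<330)&(X>250)&(X<640)
    rect(reg&sat&(Z<40)&(Z>-15),"tray+handle")
    rect(reg&sat&(Z<40)&(Z>-15)&(cv2.erode(sat.astype(np.uint8),np.ones((9,9)))>0),"tray eroded")
    d=(abs(Y)<150)&(X>350)&(X<800)
    rect(d&(Z>5)&(Z<22)&sat,"foot")
    rect(d&(Z>100)&(Z<165)&(hsv[...,2]>140)&sat,"tab")
    rect((Y<0)&(Y>-260)&(X>350)&(X<800)&(Z>148)&(Z<162)&sat,"guide")
    rect((Y<0)&(Y>-260)&(X>350)&(X<800)&(Z>190)&(Z<210)&sat,"gripblock")
```

```text
top bench z 1.3332435883072549
 px {'tray': [540.0, 269.0, 1.0], 'h': [401.0, 273.0, 26.0], 'tab': [528.0, 18.0, 157.0], 'foot': [690.0, 102.0, 13.0], 'foot2': [777.0, -23.0, 9.0], 'guide': [649.0, -141.0, 151.0], 'fl': [533.0, -263.0, 71.0]}
  tray+handle 1656 [491.2 269.9] [120.8 229.5] 88.4 z [-2.1  4.9 27.3] mean [532.7 272.2   8.2]
  tray eroded 948 [543.2 274.5] [99.8 98.4] 87.8 z [-2.6  3.4  8.8] mean [543.  273.9   3.4]
  foot 645 [726.1  94. ] [147.2  87.4] 0.9 z [ 7.  12.4 17.9] mean [719.5  99.8  12.4]
  tab 135 [538.5  15.1] [51.5 20.7] 8.3 z [148.8 153.7 158.5] mean [538.2  15.2 153.4]
  guide 510 [643.2 -88.9] [ 36.5 163.9] 7.7 z [149.8 154.2 159.1] mean [ 642.5 -102.5  154.3]
  gripblock 37 [638.5 -58.4] [19.4 13.5] 16.1 z [195.6 198.7 203.5] mean [638.7 -57.8 199.1]
scene bench z 3.1339378971231326
 px {'tray': [534.0, 279.0, 2.0], 'tab': [537.0, 12.0, 152.0], 'grip': [643.0, -64.0, 190.0], 'guide': [651.0, -157.0, 154.0], 'foot': [714.0, -19.0, 6.0]}
  tray+handle 2669 [483.6 205.2] [312.9 249.6] 0.1 z [-2.7  2.9 25.7] mean [491.8 257.5   6.3]
  tray eroded 1140 [541.8 268. ] [125.4 122.8] 88.0 z [-0.5  4.3 25.4] mean [539.8 281.3   7. ]
  foot 1508 [731.4  42.4] [137.  197.6] 0.0 z [ 8.5 12.2 16.2] mean [743.7  17.1  12.3]
  tab 104 [534.3  13.5] [43.7 23.8] 10.5 z [150.4 153.6 157.3] mean [532.5  12.2 153.6]
  guide 813 [642.8 -91.5] [ 37.5 166.6] 7.8 z [150.7 154.3 157.7] mean [ 647.2 -105.3  154.2]
  gripblock 67 [638.9 -60. ] [14.9 22.7] 87.0 z [191.  199.3 202.4] mean [639.6 -60.8 198.3]
```

{"method": "jog_arm", "body": {
  "plan": [0.15, 0.15, 0, 0, 0, -12, 0.15, 0.15, 0, 0, 0, -12, 0.15, 0.15, 0, 0, 0, -12, 0.15, 0.15, 0, 0, 0, -12, 0.18, 0.78, 0, 0, 0, -25, 0.18, 0.78, 0, 0, 0, -25, 0.18, 0.78, 0, 0, 0, -25, 0.18, 0.78, 0, 0, 0, -25, 0.18, 0.78, 0, 0, 0, -25, 0.18, 0.78, 0, 0, 0, -25, 0.18, 0.78, 0, 0, 0, -25, 0.18, 0.78, 0, 0, 0, -25, 0.18, 0.78, 0, 0, 0, -25, 0.18, 0.78, 0, 0, 0, -25, 0.18, 0.78, 0, 0, 0, -25, 0.18, 0.78, 0, 0, 0, -25, 0.18, 0.78, 0, 0, 0, -25, 0.18, 0.78, 0, 0, 0, -25, 0.18, 0.78, 0, 0, 0, -25, 0.18, 0.78, 0, 0, 0, -25],
  "claw": 0.05
}}

```text
clock: 2.1
eef_pos: [394.5, 272.7, 205.3]
eef_rot: [3.141, 0.0, -0.036]
wrist_force: [0.1, -0.1, -0.1]
finger_gap: 49.7
finger_force: 0.0
```

Run:
```python
from h import *
c=get_calibration("wrist");im,D=camera("wrist");np.savez("w1.npz",im=im,D=D);cv2.imwrite("pics/w1.png",im[:,:,::-1])
print(c["origin"],c["attitude"],manip.read_state()["eef_pos"])
P=cloud(c,D);X,Y,Z=P[...,0],P[...,1],P[...,2];s=cv2.cvtColor(im,cv2.COLOR_RGB2HSV)[...,1]<90
for a in range(360,500,15):
    m=s&(X>a)&(X<a+15)&(Z>17)&(Z<32)&(abs(Y-272)<40)
    if m.sum()>5: print(a+7,m.sum(),np.percentile(Y[m],[2,50,98]).round(1),np.median(Z[m]).round(1),X[m].min().round(1))
```

```text
[471.2209395  268.67496015 383.79684839] [ 2.87643219e+00 -5.27507242e-04 -1.60721661e+00] [394.68355178 272.54005478 205.49128801]
382 177 [267.3 273.6 279.8] 23.9 375.1
397 190 [266.8 273.  279.3] 23.9 390.2
412 188 [266.2 272.4 278.6] 24.1 405.0
427 210 [264.7 271.4 278. ] 24.0 420.0
442 217 [264.3 270.6 277.4] 23.8 435.1
457 215 [263.8 270.5 276.8] 24.0 450.0
472 295 [234.1 267.5 276.2] 24.2 465.0
487 208 [236.5 278.5 310.2] 25.2 480.0
```

View pics/w1.png

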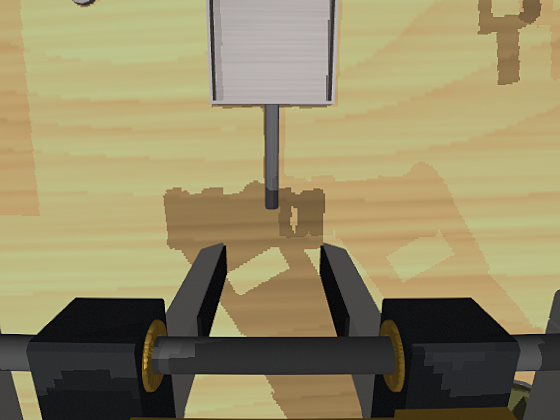

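The wrist view shows the handle between pixel (272,105) and its end at (272,208). It lies straight along world x, tilted about -2.4°. The wrist camera sits on the gripper's +x side, so I will flip the tool by 180° to keep it away from the dispenser.

{"method": "jog_arm", "body": {
  "plan": [-0.004, 0.001, -0.05, 0, 0, 90, -0.004, 0.001, -0.05, 0, 0, 90, -0.004, 0.001, -0.05, 0, 0, 90, -0.004, 0.001, -0.05, 0, 0, 90, -0.004, 0.001, -0.05, 0, 0, 90, -0.004, 0.001, -0.05, 0, 0, 90, -0.004, 0.001, -0.05, 0, 0, 90, -0.004, 0.001, -0.05, 0, 0, 90, -0.004, 0.001, -0.05, 0, 0, 90, -0.004, 0.001, -0.05, 0, 0, 90, -0.004, 0.001, -0.05, 0, 0, 90, -0.004, 0.001, -0.1, 0, 0, 179.7, -0.004, 0.001, -0.1, 0, 0, 179.7, -0.004, 0.001, -0.1, 0, 0, 179.7, -0.004, 0.001, -0.1, 0, 0, 179.7, -0.004, 0.001, -0.1, 0, 0, 179.7, -0.004, 0.001, -0.1, 0, 0, 179.7, -0.004, 0.001, -0.1, 0, 0, 179.7, -0.004, 0.001, -0.1, 0, 0, 179.7, -0.004, 0.001, -0.1, 0, 0, 179.7]
}}

```text
clock: 4.15
eef_pos: [390.9, 273.5, 105.8]
eef_rot: [3.141, 0.0, 2.89]
wrist_force: [0.5, -0.7, -0.2]
finger_gap: 49.9
finger_force: 0.0
```

{"method": "jog_arm", "body": {
  "plan": [0, 0, -0.03, 0, 0, 12, 0, 0, -0.05, 0, 0, 12, 0, 0, -0.08, 0, 0, 12, 0, 0, -0.09, 0, 0, 12, 0, 0, -0.099, 0, 0, 12, 0, 0, -0.099, 0, 0, 12]
}}

```text
clock: 4.75
eef_pos: [390.7, 274.2, 6.4]
eef_rot: [-3.141, -0.0, 3.094]
wrist_force: [-0.1, -0.2, 0.4]
finger_gap: 49.9
finger_force: 0.0
```

{"method": "jog_arm", "body": {
  "plan": [0, 0, 0, 0, 0, 0, 0, 0, 0, 0, 0, 0, 0, 0, 0, 0, 0, 0, 0, 0, 0, 0, 0, 0, 0, 0, 0, 0, 0, 0, 0, 0, 0, 0, 0, 0, 0, 0, 0],
  "claw": 0.0,
  "force": 20
}}

```text
validation failed for argument at $.pl...
```

{"method": "jog_arm", "body": {
  "plan": [0, 0, 0, 0, 0, 0, 0, 0, 0, 0, 0, 0, 0, 0, 0, 0, 0, 0, 0, 0, 0, 0, 0, 0, 0, 0, 0, 0, 0, 0, 0, 0, 0, 0, 0, 0, 0, 0, 0, 0, 0, 0],
  "claw": 0.0,
  "force": 25
}}

```text
clock: 5.45
eef_pos: [390.6, 274.7, 6.6]
eef_rot: [3.141, 0.0, 3.095]
wrist_force: [-0.9, 0.2, 1.8]
finger_gap: 13.8
finger_force: 25.0
```

{"method": "jog_arm", "body": {
  "plan": [0, -0.01, 0, 0, 0, 0, 0, -0.03, 0, 0, 0, 1, 0, -0.05, 0, 0, 0, 2, 0, -0.07, 0, 0, 0, 3, 0, -0.09, 0, 0, 0, 4, 0, -0.11, 0, 0, 0, 5, 0, -0.13, 0, 0, 0, 6, 0, -0.15, 0, 0, 0, 7, 0, -0.17, 0, 0, 0, 8, 0, -0.19, 0, 0, 0, 9, 0, -0.21, 0, 0, 0, 10, 0, -0.23, 0, 0, 0, 10, 0.003, -0.25, 0, 0, 0, 10, 0.01, -0.265, 0, 0, 0, 10, 0.02, -0.273, 0, 0, 0, 10, 0.03, -0.273, 0, 0, 0, 10, 0.04, -0.273, 0, 0, 0, 10, 0.048, -0.273, 0, 0, 0, 10, 0.0507, -0.273, 0, 0, 0, 10, 0.0507, -0.273, 0, 0, 0, 10]
}}

```text
clock: 7.45
eef_pos: [442.1, 2.0, 6.5]
eef_rot: [-3.141, 0.002, -3.013]
wrist_force: [2.3, 0.8, 1.6]
finger_gap: 14.1
finger_force: 25.0
```

Run:
```python
from h import *
for n in("scene","top"):
    im,D=camera(n);np.savez(n+"2.npz",im=im,D=D)
    P=cloud(get_calibration(n),D);X,Y,Z=P[...,0],P[...,1],P[...,2];s=cv2.cvtColor(im,cv2.COLOR_RGB2HSV)[...,1]<90
    m=s&(X>515)&(X<660)&(Y>-60)&(Y<100)&(Z>14)&(Z<33)
    q=P[m];print(n,len(q),np.percentile(q,[1,99],axis=0).round(1).tolist(),[np.round(v,1) for v in cv2.minAreaRect(q[:,:2].astype(np.float32))])
    cv2.imwrite(f"pics/{n}2.png",cv2.resize(im[120:330,180:400,::-1] if n=="top" else im[100:310,180:400,::-1],None,fx=2.5,fy=2.5))
```

```text
scene 331 [[516.1, -46.0, 14.1], [658.4, 86.9, 30.1]] [array([590.8,  23.5]), array([153.1, 129. ]), np.float64(7.4)]
top 138 [[515.1, -42.8, 14.1], [658.1, 89.8, 32.6]] [array([591.,  23.]), array([153.9, 120.5]), np.float64(9.1)]
```

View pics/scene2.png

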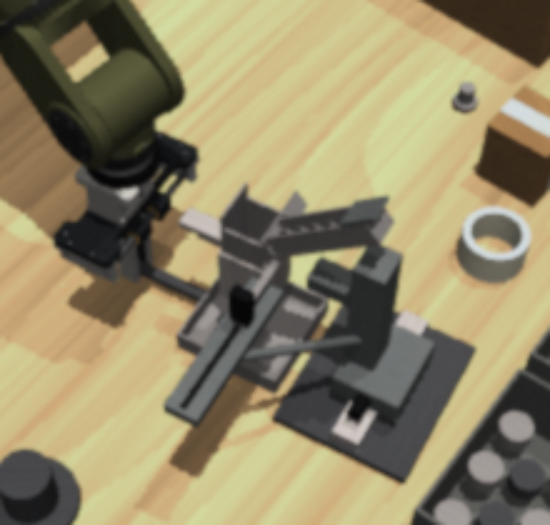

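The scene view shows the tray under the spout, with the gripper holding the handle and clear of the tab. The tray centre measures about (591,22), against the spout axis at about (593.7,21.8). Next I release the handle, rise and move over the tab.

{"method": "jog_arm", "body": {
  "plan": [0, 0, 0, 0, 0, 0, 0, 0, 0, 0, 0, 0, 0, 0, 0, 0, 0, 0, 0, 0, 0, 0, 0, 0, 0, 0, 0.02, 0, 0, 0, 0, 0, 0.06, 0, 0, 0, 0, 0, 0.11, 0, 0, 0, 0, 0, 0.16, 0, 0, 0, 0, 0, 0.19, 0, 0, 0, 0, 0, 0.19, 0, 0, 0],
  "claw": 0.045
}}

```text
clock: 8.55
eef_pos: [442.7, 1.5, 200.4]
eef_rot: [-3.14, 0.007, -3.014]
wrist_force: [0.4, -0.8, 0.5]
finger_gap: 44.9
finger_force: 0.0
```

{"method": "jog_arm", "body": {
  "plan": [0.03, 0.004, 0, 0, 0, 0, 0.06, 0.008, 0, 0, 0, 0, 0.0765, 0.0095, 0, 0, 0, 0, 0.0765, 0.0095, 0, 0, 0, 0, 0.0765, 0.0095, 0, 0, 0, 0, 0.0765, 0.0095, -0.02, 0, 0, 0, 0.0765, 0.0095, -0.036, 0, 0, 0, 0.0765, 0.0095, -0.036, 0, 0, 0],
  "claw": 0.0
}}

```text
clock: 9.35
eef_pos: [516.0, 11.0, 158.6]
eef_rot: [3.141, -0.004, -3.014]
wrist_force: [-0.2, -0.3, -0.2]
finger_gap: 0.1
finger_force: 0.0
```

{"method": "jog_arm", "body": {
  "plan": [0.002, 0, 0, 0, 0, 0, 0.002, 0, -0.005, 0, 0, 0, 0.002, 0, -0.01, 0, 0, 0, 0.002, 0, -0.015, 0, 0, 0, 0.002, 0, -0.02, 0, 0, 0, 0.002, 0, -0.025, 0, 0, 0, 0.002, 0, -0.03, 0, 0, 0, 0.002, 0, -0.035, 0, 0, 0, 0.002, 0, -0.04, 0, 0, 0, 0.002, 0, -0.04, 0, 0, 0]
}}

```text
clock: 10.35
eef_pos: [519.3, 11.1, 119.5]
eef_rot: [3.141, -0.002, -3.014]
wrist_force: [0.8, 0.0, 0.3]
finger_gap: 0.2
finger_force: 0.0
```

Run:
```python
from h import *
im,D=camera("scene");P=cloud(get_calibration("scene"),D)
cv2.imwrite("pics/s3.png",cv2.resize(im[130:280,200:360,::-1],None,fx=3.5,fy=3.5))
s=cv2.cvtColor(im,cv2.COLOR_RGB2HSV);m=(P[...,0]>505)&(P[...,0]<570)&(abs(P[...,1]-14)<14)&(s[...,1]<90)&(s[...,2]>130)&(P[...,2]>60)
print(m.sum(),np.nanpercentile(P[m],[5,50,95],axis=0).round(1).tolist(),manip.read_state()["wrist_force"])
```

```text
48 [[538.2, 5.1, 116.3], [548.0, 15.2, 119.8], [555.5, 26.3, 224.1]] [ 0.12391458  0.4502226  -0.2214527 ]
```

View pics/s3.png

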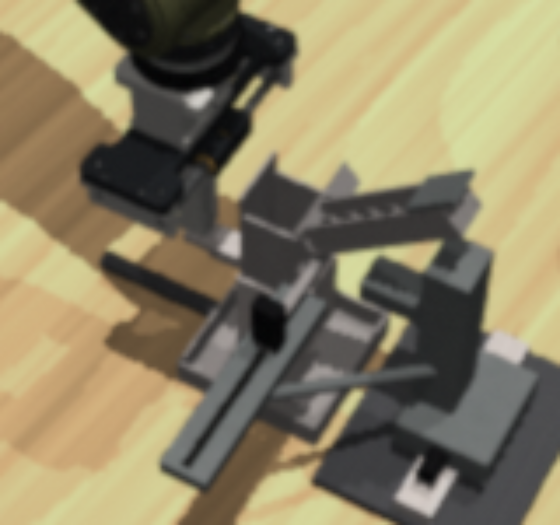

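The crop shows the fingers on the tab and the spout following them down. The tab top is at z≈119, so the mouth is at about 49. I push on to about 37.

{"method": "jog_arm", "body": {
  "plan": [0, 0, -0.004, 0, 0, 0, 0, 0, -0.008, 0, 0, 0, 0, 0, -0.0115, 0, 0, 0, 0, 0, -0.0115, 0, 0, 0, 0, 0, -0.0115, 0, 0, 0]
}}

```text
clock: 10.9
eef_pos: [519.8, 11.1, 108.7]
eef_rot: [3.142, -0.0, -3.014]
wrist_force: [0.4, 0.4, 0.4]
finger_gap: 0.3
finger_force: 0.0
```

{"method": "jog_arm", "body": {
  "plan": [-0.02, 0, 0.04, 0, 0, 0, -0.04, -0.01, 0.09, 0, 0, -8, -0.04, -0.05, 0.13, 0, 0, -16, -0.04, -0.07, 0.14, 0, 0, -24, -0.02, -0.07, 0.14, 0, 0, -32, 0.01, -0.07, 0.14, 0, 0, -40, 0.05, -0.07, 0.14, 0, 0, -48, 0.08, -0.07, 0.14, 0, 0, -56, 0.1, -0.07, 0.14, 0, 0, -64, 0.119, -0.07, 0.14, 0, 0, -72, 0.119, -0.07, 0.14, 0, 0, -80, 0.119, -0.07, 0.13, 0, 0, -88, 0.119, -0.07, 0.12, 0, 0, -89.7, 0.119, -0.07, 0.12, 0, 0, -89.7, 0.119, -0.07, 0.12, 0, 0, -89.7],
  "claw": 0.045
}}

```text
clock: 12.4
eef_pos: [638.7, -58.9, 229.0]
eef_rot: [-3.141, -0.0, 1.707]
wrist_force: [-0.1, 0.1, 0.5]
finger_gap: 45.0
finger_force: 0.0
```

Run:
```python
from h import *
im,D=camera("scene");P=cloud(get_calibration("scene"),D);X,Y,Z=P[...,0],P[...,1],P[...,2]
cv2.imwrite("pics/s4.png",cv2.resize(im[130:280,200:360,::-1],None,fx=3.5,fy=3.5))
v=im.max(2)
for lo,hi in((192,206),(160,190)):
    m=(X>615)&(X<665)&(Y>-90)&(Y<-35)&(Z>lo)&(Z<hi)&(v<70)
    print(m.sum(),np.percentile(P[m],[3,50,97],axis=0).round(1).tolist())
s=cv2.cvtColor(im,cv2.COLOR_RGB2HSV);m=(X>505)&(X<565)&(abs(Y-14)<14)&(s[...,1]<90)&(s[...,2]>130)&(Z>60)&(Z<200)
print("tab",m.sum(),np.percentile(P[m],[5,50,95],axis=0).round(1).tolist())
m=(X>600)&(X<690)&(Y<-40)&(Y>-200)&(Z>149)&(Z<159);print("guide",[np.round(a,1) for a in cv2.minAreaRect(P[m][:,:2].astype(np.float32))])
print(manip.read_state())
```

```text
63 [[629.2, -66.6, 192.3], [640.1, -61.1, 199.4], [649.0, -52.8, 203.0]]
76 [[629.7, -67.2, 161.2], [641.5, -64.9, 174.9], [649.7, -38.5, 188.5]]
tab 49 [[513.5, 1.8, 105.8], [522.4, 8.1, 108.2], [535.4, 20.1, 111.8]]
guide [array([ 645.5, -107.7]), array([ 37.6, 133.9]), np.float64(7.4)]
{'clock': 12.45, 'joints': array([-1.49041428e-01,  4.93948256e-01,  1.19803156e+00, -1.54345243e-05,
        1.44916570e+00, -2.84527161e-01]), 'qd': array([ 0.00132116, -0.00465851, -0.00450263,  0.00026042, -0.00073975,
        0.01233706]), 'effort': array([-6.12892880e-03, -6.43773937e+01, -3.59951663e+01,  6.52617496e-02,
        1.56847044e-02, -1.83836283e-02]), 'eef_pos': array([638.84394212, -58.91943505, 229.36245468]), 'eef_rot': array([3.14116780e+00, 1.40217928e-04, 1.70628390e+00]), 'wrist_force': array([-0.57413909, -0.10513515,  0.02495094]), 'moment': array([-0.08083759, -0.05584746,  0.05372655]), 'finger_force': 0.0, 'finger_gap': 44.873107280010444}
```

View pics/s4.png

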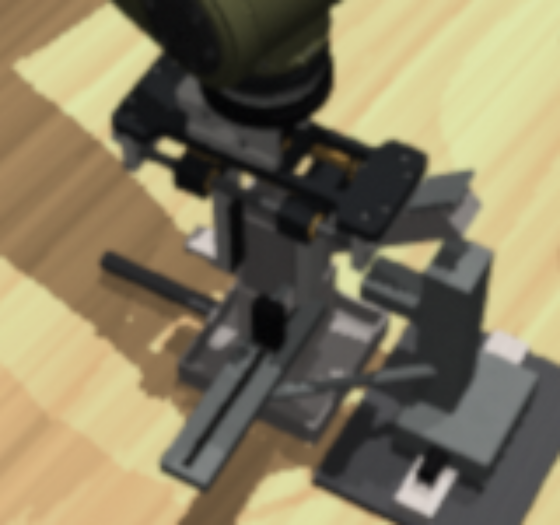

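The crop shows the open gripper straddling the black grip, and the tab low at z≈108. I descend and grip lightly.

{"method": "jog_arm", "body": {
  "plan": [0, -0.001, -0.02, 0, 0, 0, 0, -0.001, -0.04, 0, 0, 0, 0, -0.001, -0.055, 0, 0, 0, 0, -0.001, -0.06, 0, 0, 0, 0, -0.001, -0.06, 0, 0, 0]
}}

```text
clock: 12.95
eef_pos: [638.7, -59.9, 168.8]
eef_rot: [-3.141, -0.0, 1.704]
wrist_force: [0.5, 0.1, 0.6]
finger_gap: 44.8
finger_force: 0.0
```

{"method": "jog_arm", "body": {
  "plan": [0, 0, 0, 0, 0, 0, 0, 0, 0, 0, 0, 0, 0, 0, 0, 0, 0, 0, 0, 0, 0, 0, 0, 0, 0, 0, 0, 0, 0, 0, 0, 0, 0, 0, 0, 0],
  "claw": 0.0,
  "force": 10
}}

```text
clock: 13.55
eef_pos: [637.3, -60.2, 169.6]
eef_rot: [-3.138, -0.0, 1.704]
wrist_force: [-16.0, -1.3, 8.9]
finger_gap: 21.7
finger_force: 10.0
```

{"method": "jog_arm", "body": {
  "plan": [-0.0015, 0, -0.0005, 0, 0, 0, -0.0015, 0, -0.0005, 0, 0, 0, -0.0013, -0.002, -0.0005, 0, 0, 0, -0.001, -0.004, -0.0005, 0, 0, 0]
}}

```text
clock: 13.95
eef_pos: [637.6, -63.3, 169.6]
eef_rot: [3.141, -0.001, 1.704]
wrist_force: [-5.1, 4.3, 7.2]
finger_gap: 21.9
finger_force: 10.0
```

{"method": "jog_arm", "body": {
  "plan": [0.0003, -0.005, 0, 0, 0, 0, 0.001, -0.01, 0, 0, 0, 0, 0.0016, -0.015, 0, 0, 0, 0, 0.0022, -0.02, 0, 0, 0, 0, 0.0029, -0.025, 0, 0, 0, 0, 0.0036, -0.03, 0, 0, 0, 0, 0.0042, -0.035, 0, 0, 0, 0, 0.0049, -0.04, 0, 0, 0, 0, 0.0056, -0.045, 0, 0, 0, 0, 0.0062, -0.05, 0, 0, 0, 0, 0.0062, -0.05, 0, 0, 0, 0]
}}

```text
clock: 15.05
eef_pos: [644.6, -113.9, 169.6]
eef_rot: [3.139, 0.0, 1.704]
wrist_force: [2.1, 1.7, 5.1]
finger_gap: 21.9
finger_force: 10.0
```

{"method": "jog_arm", "body": {
  "plan": [0.0003, -0.002, 0, 0, 0, 0, 0.0005, -0.004, 0, 0, 0, 0, 0.0008, -0.006, 0, 0, 0, 0, 0.001, -0.008, 0, 0, 0, 0, 0.0012, -0.009, 0, 0, 0, 0, 0.0012, -0.009, 0, 0, 0, 0],
  "force": 8
}}

```text
clock: 15.65
eef_pos: [645.8, -122.4, 169.6]
eef_rot: [3.139, -0.0, 1.704]
wrist_force: [2.2, 4.2, 5.6]
finger_gap: 21.9
finger_force: 8.0
```

{"method": "jog_arm", "body": {
  "plan": [0.0001, -0.001, 0, 0, 0, 0, 0.0003, -0.002, 0, 0, 0, 0, 0.0004, -0.003, 0, 0, 0, 0]
}}

```text
clock: 15.95
eef_pos: [646.1, -125.2, 169.6]
eef_rot: [3.14, -0.0, 1.704]
wrist_force: [1.2, 5.7, 6.0]
finger_gap: 22.1
finger_force: 8.0
```

Moving force is about 4–6 N, so I continue in 3 mm pieces.

{"method": "jog_arm", "body": {
  "plan": [0.0001, -0.001, 0, 0, 0, 0, 0.0003, -0.002, 0, 0, 0, 0, 0.0004, -0.003, 0, 0, 0, 0]
}}

```text
clock: 16.25
eef_pos: [646.6, -128.1, 169.6]
eef_rot: [3.139, -0.0, 1.704]
wrist_force: [2.5, 5.6, 5.9]
finger_gap: 22.1
finger_force: 8.0
```

{"method": "jog_arm", "body": {
  "plan": [0.0001, -0.001, 0, 0, 0, 0, 0.0003, -0.002, 0, 0, 0, 0, 0.0004, -0.003, 0, 0, 0, 0]
}}

```text
clock: 16.55
eef_pos: [647.0, -131.1, 169.6]
eef_rot: [3.139, -0.0, 1.704]
wrist_force: [1.2, 5.3, 4.8]
finger_gap: 21.8
finger_force: 8.0
```

{"method": "jog_arm", "body": {
  "plan": [0.0001, -0.001, 0, 0, 0, 0, 0.0003, -0.002, 0, 0, 0, 0, 0.0004, -0.003, 0, 0, 0, 0]
}}

```text
clock: 16.85
eef_pos: [647.3, -133.3, 169.3]
eef_rot: [3.14, -0.002, 1.705]
wrist_force: [0.8, 10.5, 4.4]
finger_gap: 22.0
finger_force: 8.0
```

Force rose to 10.5 N, which is probably the stop, so I confirm with one more millimetre.

{"method": "jog_arm", "body": {
  "plan": [0.0001, -0.0005, 0, 0, 0, 0, 0.0001, -0.001, 0, 0, 0, 0, 0.0001, -0.001, 0, 0, 0, 0]
}}

```text
clock: 17.15
eef_pos: [647.4, -134.2, 169.2]
eef_rot: [3.14, -0.002, 1.705]
wrist_force: [1.1, 10.7, 4.3]
finger_gap: 22.2
finger_force: 8.0
```

{"method": "jog_arm", "body": {
  "plan": [0, 0, 0, 0, 0, 0, 0.0001, -0.0005, 0, 0, 0, 0, 0.0001, -0.001, 0, 0, 0, 0, 0.0001, -0.001, 0, 0, 0, 0],
  "force": 11
}}

```text
clock: 17.55
eef_pos: [647.4, -134.5, 169.1]
eef_rot: [3.14, -0.003, 1.705]
wrist_force: [0.1, 13.9, 3.9]
finger_gap: 22.1
finger_force: 11.0
```

Run:
```python
from h import *
im,D=camera("scene");P=cloud(get_calibration("scene"),D);X,Y,Z=P[...,0],P[...,1],P[...,2]
cv2.imwrite("pics/s5.png",cv2.resize(im[130:280,200:360,::-1],None,fx=3.5,fy=3.5))
print(manip.read_state()["wrist_force"])
```

```text
[ 0.36255213 14.39605368  4.58132333]
```

View pics/s5.png

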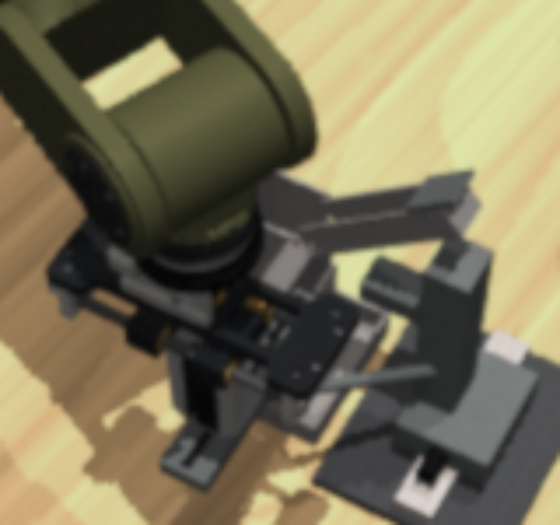

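The force rose to 14 N with almost no motion, so the gate is on its stop, and the chute looks empty. I release and retreat.

{"method": "jog_arm", "body": {
  "plan": [0, 0, 0, 0, 0, 0, 0, 0, 0, 0, 0, 0, 0, 0, 0, 0, 0, 0, 0, 0, 0, 0, 0, 0, 0, 0, 0.03, 0, 0, 0, 0, 0, 0.07, 0, 0, 0, 0, 0, 0.11, 0, 0, 0, -0.04, 0, 0.13, 0, 0, 0, -0.09, -0.02, 0.13, 0, 0, 0, -0.14, -0.06, 0.13, 0, 0, 0, -0.19, -0.1, 0.13, 0, 0, 0, -0.23, -0.14, 0.13, 0, 0, 0, -0.25, -0.17, 0.13, 0, 0, 0, -0.25, -0.17, 0.13, 0, 0, 0, -0.25, -0.17, 0.13, 0, 0, 0],
  "claw": 0.05
}}

```text
clock: 19.1
eef_pos: [395.2, -308.9, 298.7]
eef_rot: [-3.142, 0.001, 1.7]
wrist_force: [0.7, 0.5, -0.3]
finger_gap: 49.7
finger_force: 0.0
```

Run:
```python
from h import *
im,D=camera("scene");P=cloud(get_calibration("scene"),D);X,Y,Z=P[...,0],P[...,1],P[...,2]
cv2.imwrite("pics/s6.png",cv2.resize(im[130:280,200:360,::-1],None,fx=3.7,fy=3.7,interpolation=cv2.INTER_CUBIC))
v=im.max(2)
m=(X>630)&(X<670)&(Y>-170)&(Y<-90)&(Z>192)&(Z<206)&(v<80)
print("grip",m.sum(),np.percentile(P[m],[3,50,97],axis=0).round(1).tolist())
s=cv2.cvtColor(im,cv2.COLOR_RGB2HSV);m=(X>505)&(X<565)&(abs(Y-14)<14)&(s[...,1]<90)&(s[...,2]>130)&(Z>60)&(Z<200)
print("tab",m.sum(),np.percentile(P[m],[5,50,95],axis=0).round(1).tolist())
m=(X>600)&(X<690)&(Y<-40)&(Y>-230)&(Z>149)&(Z<159);print("guide",[np.round(a,1) for a in cv2.minAreaRect(P[m][:,:2].astype(np.float32))])
```

```text
grip 64 [[638.8, -138.9, 193.5], [649.8, -132.9, 199.2], [659.1, -125.0, 203.1]]
tab 105 [[514.8, 3.4, 104.6], [532.7, 12.0, 107.8], [551.1, 21.3, 111.1]]
guide [array([ 645.1, -106.4]), array([ 37.3, 135.4]), np.float64(7.5)]
```

View pics/s6.png

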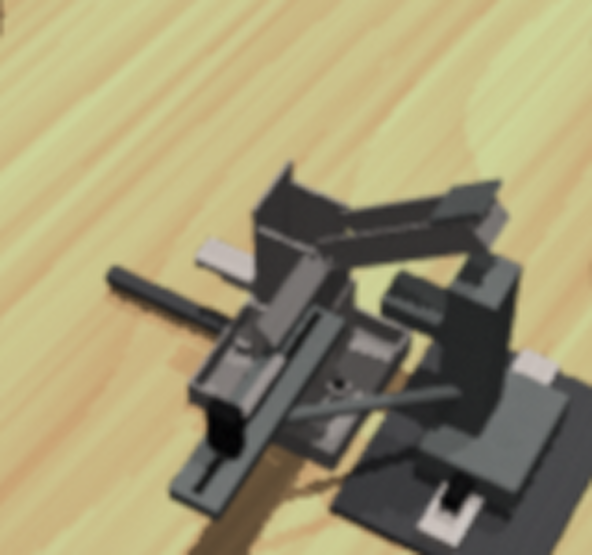

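The crop shows the gate open and the spout low. Two nuts are visible in the tray, at (340,383) and (243,345). I check the chute once from above for the other two.

Run:
```python
from h import *
im,D=camera("top");a=np.load("top.npz")["im"]
f=lambda i:cv2.resize(i[150:260,220:320,::-1],None,fx=4,fy=4,interpolation=cv2.INTER_CUBIC)
cv2.imwrite("pics/t6.png",np.hstack([f(a),f(im)]))
```

```text
(no output)
```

View pics/t6.png

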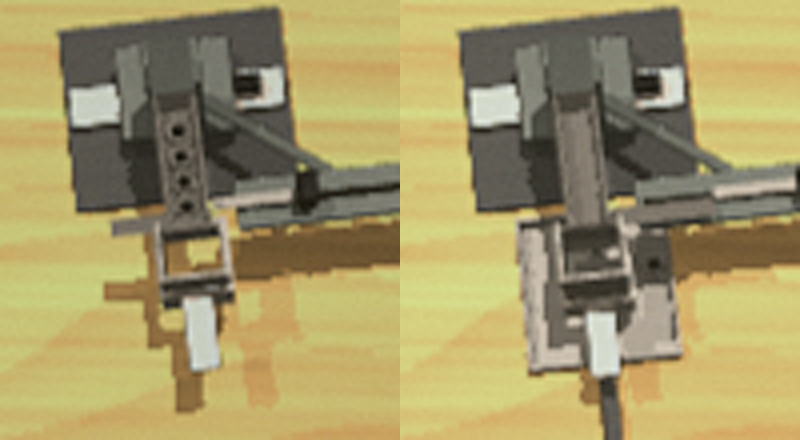

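The four nuts seen in the chute at the start (left panel, about (180,130) to (187,205)) are gone from it now. One shows in the tray at (653,263), and others lie under the spout near (605,255). The head has not visibly moved. I hand in.

```bash
python3 -c "
from cell import manip
print(manip.sign_off())"
```

```text
the job is handed in; nothing more can be done
None
```

I handed the job in at about 19 s with the tray under the lowered spout and the gate on its stop (14 N, almost no motion). All four nuts have left the chute, but I could see only two or three in the tray and the rest is hidden by the spout; no verdict came back.

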